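Prop open the damp box in the pottery studio

TASK

The lid of the blue damp box is standing open on its stiff hinge. Take the orange grip of the steel prop rod, swing the rod up out of its black clip to the yellow slot bracket on the lid's edge and let go, then push the lid down until the rod's ball tip is fully home in the slot and the lid rests on it. Do not disturb the grey clay bowl.

Things in the scene. Friction and masses are not known exactly. Their poses are not given: they have to be found in the camera images.
- prop_grip (a point): Centre of the orange grip, 18 mm thick, 40 mm long, on a crank 62 mm outward (y) of the steel prop rod, on the right side of the blue box; it starts 100 mm above the table. x: along the rod from pivot to tip, y: outward along the grip. It swings on an upright circle of radius 120 mm about a level axis along y. Inward of it: the yellow bracket's edge at 49 mm, the box wall at 84 mm.
- prop_tip (a point): Centre of the 14 mm steel ball at the free end of the 10 mm thick prop rod, 180 mm from its pivot; axes as prop_grip.
- lid_slot (a point): On the plywood lid (270 mm long, 310 wide, 10 thick): where the ball's centre lies when home, 7 mm under the floor of the yellow bracket's slot, which is 53 mm long along the lid, 18 mm deep, open on the underside. x: from the hinge to the free edge, y: level to the left, z: out of the outer face. It lies 200 mm from the hinge, 172 mm right of the lid's middle, 7 mm below the underside.
- prop_rod (a joint): Angle of the rod: 0 lying level in its open clip (tip towards the robot, nothing locks it), growing as the tip swings up and then away from the robot. It ends at about 0.91 rad (52 degrees), square to the lid. A stiff pivot keeps it where it is left; swinging it takes 2 to 4 N at the grip.
- lid (a joint): Angle of the lid: 0 shut, growing as it opens; hinged 125 mm above the table on the box's robot side. It starts at 0.82 to 0.94 rad and stays where it is left; home on the rod it reads about 0.66 rad (38 degrees). Pushing down with 1 to 3 N on its outer face near the free edge lowers it.
- bowl: Bystander: grey clay bowl with a beaded rim, 100 mm wide, 70 mm tall, upright on the table beside the box. Origin at the centre of its underside.

How it is judged (in metres and radians):
At the end, for the whole second after the job is handed in: The rod's ball tip is in the lid's slot, within 22 mm of its middle along the lid and within 6 mm of its floor, so that the lid rests on the rod, and the bowl is within 30 mm of where it stood (x of prop_tip in the frame of lid_slot between -0.022 and 0.022 m and z of prop_tip in the frame of lid_slot between -0.006 and 0.006 m and distance of bowl from where it was at the start of the episode below 0.03 m); the robot touches nothing.
It fails at once if the clay bowl was knocked over (angle between bowl's own z axis and vertical above 0.5 rad).
It also fails if it takes over 48 s, if anything falls off the work surface, if the arm or the gripper's body presses on something with over 40 N, if the wrist force passes 120 N, or if a joint passes its speed limit or range.

ROBOT

A 6-joint arm with a two-finger parallel gripper is mounted at the origin on the work surface. World frame = base frame: x ahead of the robot, y to its left, z up, the work surface at z = 0. Lengths are in mm, angles in degrees, forces in N, time in s.
With the tool pointing down it reaches from about 300 to 850 mm from the base axis. Payload 4.2 kg.
Tool frame: the origin (TCP) lies on the centre line of the jaws, within the pads' length; the fingertips stand 8 mm ahead of it and the grasp point (between the pads) lies 11 mm behind it; z points along the fingers, y is the line along which they close (so a half turn about z gives the same grasp; the last joint's range is limited). The gripper opens to 91 mm and grips with 3 to 60 N. Pads are 32 mm wide; open, the fingers measure 118 mm over their backs; the gripper's body (76 mm by 178 mm) begins 60 mm behind the grasp point.
Start: joints at [-64.744, 18.312, 89.639, -0, 72.044, -1.146], TCP at [255.688, -515.04, 221.976] pointing down, gripper open.
Joint ranges: [-177.97, 177.97], [-48.28, 115.42], [12.27, 149.76], [-77.06, 257.06], [2.81, 150.46], [-146.56, 146.56]. Speed limits (degrees/s): [147.25, 147.25, 180, 180, 180, 180].

INTERFACE

Orientations are given as [roll, pitch, yaw] about the fixed x, y, z axes, in that order (R = Rz(yaw) Ry(pitch) Rx(roll)).
In Python, from workcell import telemetry, eyes, ticket gives the robot as it stands. The module is installed in compiled form; this text tells all that it offers.
- The arm moves only by the shell command python3 -m crank 'ROWS' [OPENING] [FORCE]. ROWS is JSON, a list of rows, each an object of numbers: "dx", "dy", "dz": the shift along the world's x, y, z normalised to -1 to 1, where 1 is 80 cm; "yaw": the turn about the world's z normalised to -1 to 1, where 1 is 5 degrees. A call has 1 to 10 rows; each row shifts and turns the commanded pose from where the row before left it; what a row does not reach is not made up. A row lasts 1/8 s, in which the tool goes at most 62.5 mm and 10.7 degrees, less where a joint would pass 70% of its speed; a pose out of reach is approached as far as the arm can. A call with a number of a shift or a turn outside -1 to 1 is refused whole. A call with a gripper value outside its range is refused whole. OPENING is the opening, from 0 (shut) to 1 (fully open), set as the call begins (- or left out, the last holds). The fingers move at their own pace and stop on an object; FORCE is the grip in N (left out, the last holds). Time passes only in rows, so rows that do not move let the fingers close. It gives the time, the measured TCP pose, the force, the opening and the grip force at its end, in the units of the state.
- telemetry.state(): the state, without advancing time (a new reading comes with each control period).
- eyes.grab_frame(name): name is "scene" or "top" or "wrist"; returns the picture (400x640x3 uint8, red, green, blue); there is no depth.
- eyes.calibration(name): a dict with "camera_matrix" (3x3 intrinsics, pixels), "k1" (the pictures are not rectified: a ray, as slopes to the right and down, at radius r is drawn at 1 + k1 r^2 times it, then the intrinsics apply), "world_from_camera" (4x4, takes a point from camera to world coordinates). Camera axes: x right, y down, z forward; pixel columns grow to the right and rows downward; lengths in mm; the calibration is good to about 2 mm. A picture is of the moment at which its call begins: read the wrist's pose just before it. calibration takes no time and is no camera call; for the wrist camera it gives the pose at the moment of the call.
- ticket.job_done(): hands the job in; it is judged then, once.
The state is a dict: "time_s": time; "qpos": joint angles; "qvel": joint speeds; "effort": joint torques, N m; "ee_pos": TCP position; "ee_rot": TCP orientation; "force": force on the tool from outside, world axes, zero at the start; "torque": the same for the moment, N m; "gripper_width": finger opening in mm; "gripper_force": force on a finger pad.
Only numpy, scipy, OpenCV 4.12 (cv2) and the standard library are available. Lean on these libraries where they do the work, as an engineer would, in place of code of your own. Each camera call takes 0.05 s, during which the arm holds its last target. There are 200 camera calls.

## Working session

There is one attempt and no reset: what is moved stays moved. The work goes in short steps, Python scripts to look and compute and a shell command to move; the robot and the scene stay as the last step left them, time stands still between calls to the robot, and variables do not carry over. Pictures are saved under pics/ and viewed, at most 14 in all, crops included, and the job is handed in when it is done.

```bash
mkdir -p pics; cat > h.py <<'E'
import numpy as np,cv2
from workcell import telemetry,eyes,ticket
def save(n,f):
    im=eyes.grab_frame(n); cv2.imwrite(f'pics/{f}.png',im[:,:,::-1]); return im
def ray(n,u,v,c=None):
    c=c or eyes.calibration(n);K=np.array(c['camera_matrix']);k=c['k1'];T=np.array(c['world_from_camera'])
    d=cv2.undistortPoints(np.array([[[u,v]]],float),K,np.array([k,0,0,0.]))[0,0]
    r=T[:3,:3]@np.array([d[0],d[1],1]);return T[:3,3],r/np.linalg.norm(r)
def plane(n,u,v,ax,val):
    o,d=ray(n,u,v);return o+d*(val-o[ax])/d[ax]
def tri(a,b):
    A=np.zeros((3,3));B=np.zeros(3);P=[]
    for o,d in(a,b):
        M=np.eye(3)-np.outer(d,d);A+=M;B+=M@o
    p=np.linalg.solve(A,B);return p,[np.linalg.norm(np.cross(p-o,d)) for o,d in(a,b)]
E
python3 - <<'E'
from h import *
a=save('scene','s0');b=save('top','t0')
cv2.imwrite('pics/st.png',cv2.resize(np.vstack([a,b])[:,:,::-1],(480,600)))
s=telemetry.state();print(s['time_s'],s['ee_pos'],s['ee_rot'])
for n in('scene','top'):
    im=a if n=='scene' else b
    hsv=cv2.cvtColor(im,cv2.COLOR_RGB2HSV)
    for nm,lo,hi in(('orange',(5,150,90),(17,255,255)),('yellow',(20,140,90),(34,255,255))):
        m=cv2.inRange(hsv,lo,hi);c=cv2.connectedComponentsWithStats(m)
        for i in range(1,c[0]):
            if c[2][i,4]>25: print(n,nm,c[2][i],c[3][i])
E
```

```text
0.1 [ 255.48228927 -514.6515176   221.22021909] [-1.79911878e+02 -1.12196306e-04  2.64017228e+01]
scene orange [  289     0   203   121 14223] [402.8180412   43.24080714]
scene orange [63 37  9  7 31] [66.64516129 40.06451613]
scene orange [282 259  11  15  93] [287.04301075 266.06451613]
scene orange [352 353  14  16 105] [358.37142857 360.65714286]
scene yellow [389 105  33  21 548] [405.18430657 115.16423358]
scene yellow [272 188  29  29 408] [286.41911765 202.07107843]
top orange [393 174   8   7  35] [396.17142857 176.71428571]
top orange [118 378  19  22  60] [129.6 387.5]
top yellow [376 171  18  33 420] [385.15952381 187.59047619]
top yellow [112 197  37  41 922] [129.84273319 217.06399132]
```

View pics/s0.png

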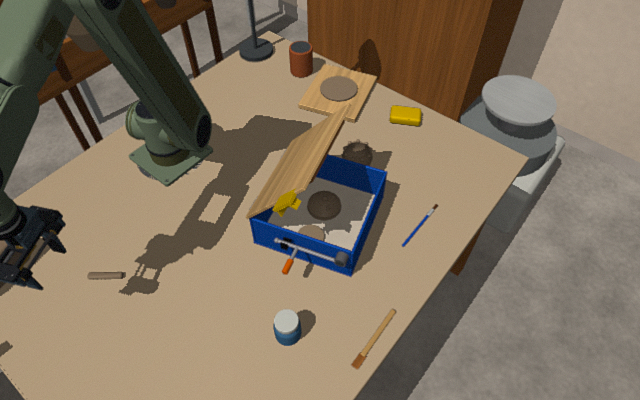

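View pics/t0.png

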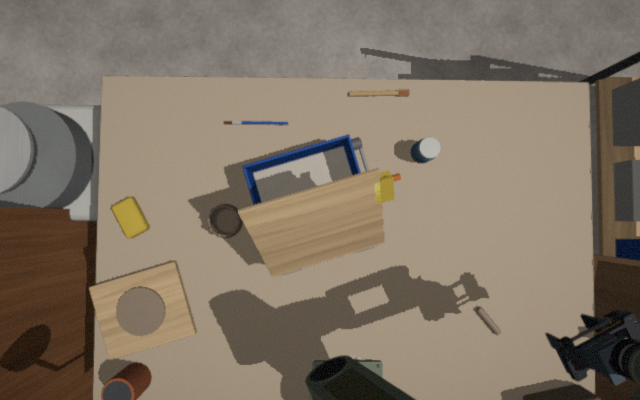

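```bash
python3 - <<'E'
from h import *
def yaw(n,p,q,z):
    a,b=plane(n,*p,2,z),plane(n,*q,2,z);d=a-b;print(n,a.round(),b.round(),np.linalg.norm(d).round(1),'axis yaw',np.degrees(np.arctan2(-d[0],d[1])).round(2))
yaw('top',(272,275),(384,242),130);yaw('top',(241,209),(382,168),333);yaw('top',(244,167),(350,137),125)
g=plane('scene',287,266,2,100);print('grip',g)
t=plane('top',396.2,176.7,2,100);print('grip top',t)
print('tri',tri(ray('scene',287,266),ray('top',396,177)))
print('bracket',tri(ray('scene',286.4,202),ray('top',385.2,187.6)))
print('pivot/clip',plane('scene',342,259,2,100),plane('scene',284,243,2,100))
c=eyes.calibration('wrist');print(np.array(c['world_from_camera']).round(2),np.array(c['camera_matrix']).round(0))
im=cv2.imread('pics/s0.png');cv2.imwrite('pics/s0c.png',cv2.resize(im[100:300,230:410],None,fx=3,fy=3,interpolation=cv2.INTER_CUBIC))
E
```

```text
top [372. 212. 130.] [460. -83. 130.] 307.8 axis yaw 16.65
top [541. 257. 333.] [630. -39. 333.] 308.9 axis yaw 16.73
top [657. 291. 125.] [740.   8. 125.] 294.8 axis yaw 16.46
grip [ 632.42642266 -115.43523733  100.        ]
grip top [ 636.85137801 -122.27279244  100.        ]
tri (array([ 635.59371588, -119.26863935,  108.77114317]), [np.float64(0.6836568244748971), np.float64(0.683656824475029)])
bracket (array([592.72209339, -56.83371   , 277.43362574]), [np.float64(0.07194568930350605), np.float64(0.07194568930342338)])
pivot/clip [729.25594197 -10.61775143 100.        ] [580.22632429 -68.39801305 100.        ]
[[ 4.5000e-01 -8.6000e-01 -2.3000e-01  3.2203e+02]
 [-8.9000e-01 -4.3000e-01 -1.1000e-01 -4.8225e+02]
 [-0.0000e+00  2.6000e-01 -9.7000e-01  3.8412e+02]
 [ 0.0000e+00  0.0000e+00  0.0000e+00  1.0000e+00]] [[349.   0. 323.]
 [  0. 349. 206.]
 [  0.   0.   1.]]
```

View pics/s0c.png

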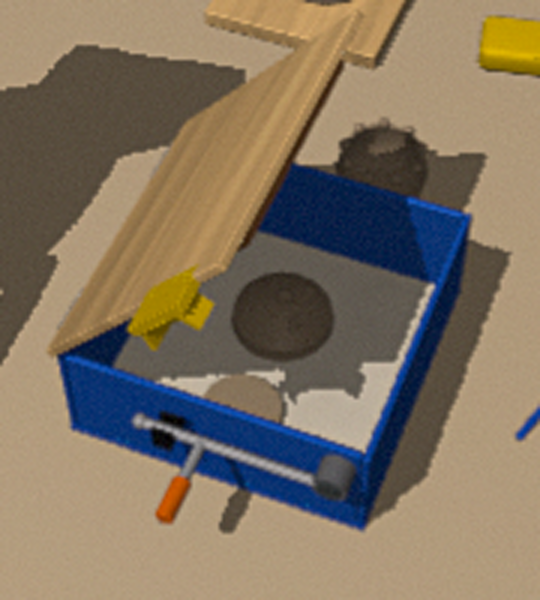

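```bash
python3 -m crank '[{"dx":0.031,"dy":0.027,"dz":0.005,"yaw":1},{"dx":0.031,"dy":0.027,"dz":0.005,"yaw":1},{"dx":0.031,"dy":0.027,"dz":0.005,"yaw":1},{"dx":0.031,"dy":0.027,"dz":0.005,"yaw":1},{"dx":0.031,"dy":0.027,"dz":0.005,"yaw":1},{"dx":0.031,"dy":0.027,"dz":0.005,"yaw":1},{"dx":0.031,"dy":0.027,"dz":0.005,"yaw":1},{"dx":0.031,"dy":0.027,"dz":0.005,"yaw":1},{"dx":0.031,"dy":0.027,"dz":0.005,"yaw":1},{"dx":0.031,"dy":0.027,"dz":0.005,"yaw":1}]' 1
python3 -m crank '[{"dx":0.031,"dy":0.027,"dz":0.005,"yaw":1},{"dx":0.031,"dy":0.027,"dz":0.005,"yaw":1},{"dx":0.031,"dy":0.027,"dz":0.005,"yaw":1},{"dx":0.031,"dy":0.027,"dz":0.005,"yaw":1},{"dx":0.031,"dy":0.027,"dz":0.005,"yaw":1},{"dx":0.031,"dy":0.027,"dz":0.005,"yaw":1},{"dx":0},{"dx":0}]'
python3 - <<'E'
from h import *
im=save('wrist','w1')
hsv=cv2.cvtColor(im,cv2.COLOR_RGB2HSV)
m=cv2.inRange(hsv,(5,150,90),(17,255,255));c=cv2.connectedComponentsWithStats(m)
for i in range(1,c[0]):
    if c[2][i,4]>100:
        p=plane('wrist',*c[3][i],2,100);print(c[2][i],c[3][i],p,'tri scene',tri(ray('wrist',*c[3][i]),ray('scene',287,266)))
        q=np.argwhere(c[1]==i)[:,::-1].astype(np.float32);r=cv2.minAreaRect(q);print(r);bx=cv2.boxPoints(r);print([plane('wrist',*b,2,100).round(1) for b in bx])
E
```

```text
time_s: 1.35
ee_pos: [504.2, -298.1, 261.6]
ee_rot: [-179.9, -0.0, 76.6]
force: [0.1, -0.1, -0.9]
gripper_width: 91.5
gripper_force: 0.0validation failed for argument at $[6]...
```

View pics/w1.png

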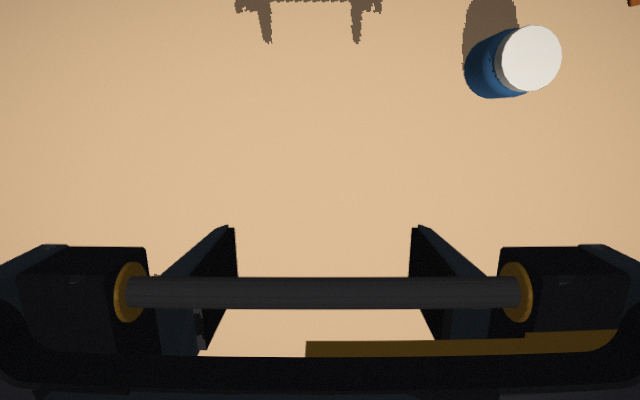

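The second call was refused (row 6 incomplete), so only the first half of the move happened; the picture shows table and the blue cup with white lid at (530,58), with no grip in view.

```bash

python3 -m crank '[{"dx":0.031,"dy":0.027,"dz":0.005,"yaw":1},{"dx":0.031,"dy":0.027,"dz":0.005,"yaw":1},{"dx":0.031,"dy":0.027,"dz":0.005,"yaw":1},{"dx":0.031,"dy":0.027,"dz":0.005,"yaw":1},{"dx":0.031,"dy":0.027,"dz":0.005,"yaw":1},{"dx":0.031,"dy":0.027,"dz":0.005,"yaw":1},{"dx":0,"dy":0,"dz":0,"yaw":0},{"dx":0,"dy":0,"dz":0,"yaw":0}]'
python3 - <<'E'
from h import *
im=save('wrist','w2')
hsv=cv2.cvtColor(im,cv2.COLOR_RGB2HSV)
m=cv2.inRange(hsv,(5,150,90),(17,255,255));c=cv2.connectedComponentsWithStats(m)
for i in range(1,c[0]):
    if c[2][i,4]>100:
        p=plane('wrist',*c[3][i],2,100);print(c[2][i],c[3][i],p,'tri scene',tri(ray('wrist',*c[3][i]),ray('scene',287,266)))
        q=np.argwhere(c[1]==i)[:,::-1].astype(np.float32);r=cv2.minAreaRect(q);print(r);bx=cv2.boxPoints(r);print([plane('wrist',*b,2,100).round(1) for b in bx])
E
```

```text
time_s: 2.4
ee_pos: [651.8, -169.8, 285.3]
ee_rot: [-179.9, -0.0, 106.4]
force: [0.3, 0.3, -0.1]
gripper_width: 91.6
gripper_force: 0.0
[521 100  30  68 178] [534.76966292 131.64044944] [840.90162086 -54.88669193 100.        ] tri scene (array([ 713.98323777, -129.22756754,  277.23189688]), [np.float64(53.06758894532674), np.float64(53.067588945326804)])
((534.11865234375, 132.93881225585938), (4.632331848144531, 72.98819732666016), 22.109447479248047)
[array([838.6, -91.7, 100. ]), array([838.2, -21.8, 100. ]), array([843.2, -21.9, 100. ]), array([843.7, -92. , 100. ])]
[312 108  19  42 771] [321.26718547 128.21660182] [ 635.37960444 -113.8247859   100.        ] tri scene (array([ 634.23078747, -114.90710232,  101.54546676]), [np.float64(1.6118235064614965), np.float64(1.611823506461625)])
((321.0, 128.5), (41.0, 18.0), 90.0)
[array([621.4, -98. , 100. ]), array([638.1, -93. , 100. ]), array([ 649.4, -130.8,  100. ]), array([ 632.3, -135.8,  100. ])]
[492 169  30  68 439] [504.62186788 216.59453303] [ 847.00147145 -145.53837035  100.        ] tri scene (array([ 719.87943236, -151.85826616,  276.71538635]), [np.float64(34.12193331989753), np.float64(34.12193331989758)])
((510.61859130859375, 202.39175415039062), (13.784795761108398, 69.78553009033203), 21.037511825561523)
[array([ 840.6, -165.9,  100. ]), array([837.7, -93.5, 100. ]), array([853. , -94.2, 100. ]), array([ 856.7, -167.1,  100. ])]
```

View pics/w2.png

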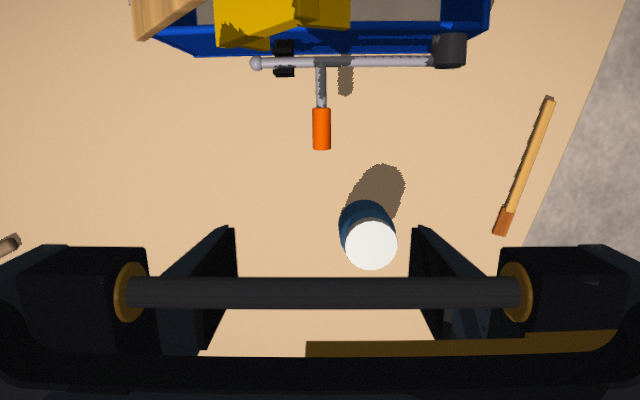

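The picture shows the orange grip at (321,128), upright and thus aligned with the tool; the rod runs from the ball at (257,63) to the pivot at (450,48); the cup at (370,245) is under the gripper's present spot.

```bash

python3 -m crank '[{"dx":-0.006,"dy":0.021,"dz":0,"yaw":0},{"dx":-0.006,"dy":0.021,"dz":0,"yaw":0},{"dx":-0.007,"dy":0.021,"dz":0,"yaw":0},{"dx":0,"dy":0,"dz":-0.04,"yaw":0},{"dx":0,"dy":0,"dz":-0.04,"yaw":0},{"dx":0,"dy":0,"dz":-0.04,"yaw":0},{"dx":0,"dy":0,"dz":-0.04,"yaw":0},{"dx":0,"dy":0,"dz":0,"yaw":0}]'
python3 -m crank '[{"dx":0,"dy":0,"dz":-0.03,"yaw":0},{"dx":0,"dy":0,"dz":-0.03,"yaw":0},{"dx":0,"dy":0,"dz":-0.025,"yaw":0},{"dx":0,"dy":0,"dz":0,"yaw":0},{"dx":0,"dy":0,"dz":0,"yaw":0}]'
python3 - <<'E'
from h import *
a=save('wrist','w3');b=save('scene','s3')
cv2.imwrite('pics/c3.png',np.vstack([cv2.resize(a,(480,300)),cv2.resize(b[100:300,200:520],(480,300))])[:,:,::-1])
E
```

```text
time_s: 3.45
ee_pos: [635.3, -117.8, 155.7]
ee_rot: [-179.7, -0.2, 106.4]
force: [0.4, -0.0, 0.2]
gripper_width: 91.3
gripper_force: 0.0
time_s: 4.08
ee_pos: [638.4, -119.0, 92.0]
ee_rot: [179.8, 0.1, 106.4]
force: [-0.3, -0.3, 0.2]
gripper_width: 90.9
gripper_force: 0.0
```

View pics/c3.png

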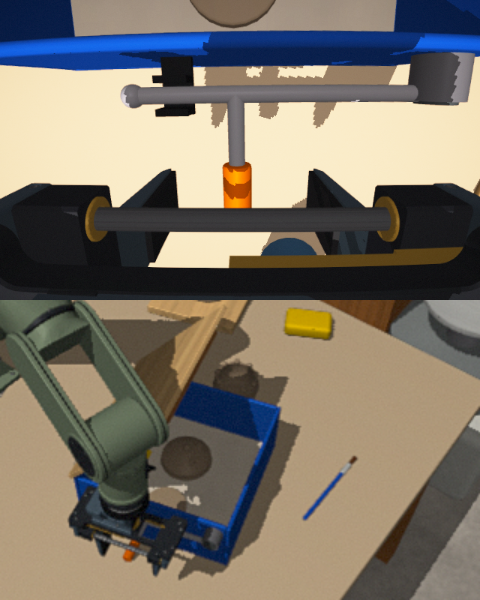

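The grip sits midway between the fingers, with the bracket and lid clear. Closing now.

```bash

python3 -m crank '[{"dx":0,"dy":0,"dz":0,"yaw":0},{"dx":0,"dy":0,"dz":0,"yaw":0},{"dx":0,"dy":0,"dz":0,"yaw":0},{"dx":0,"dy":0,"dz":0,"yaw":0},{"dx":0,"dy":0,"dz":0,"yaw":0},{"dx":0,"dy":0,"dz":0,"yaw":0},{"dx":0,"dy":0,"dz":0,"yaw":0},{"dx":0,"dy":0,"dz":0,"yaw":0}]' 0 15
```

```text
time_s: 5.18
ee_pos: [635.5, -119.5, 89.8]
ee_rot: [-179.8, -0.0, 106.5]
force: [-4.1, -2.0, 2.2]
gripper_width: 17.5
gripper_force: 15.0
```

```bash

python3 -m crank '[{"dx":0.0012,"dy":0.0004,"dz":0.0195,"yaw":0},{"dx":0.0036,"dy":0.0011,"dz":0.019,"yaw":0},{"dx":0.006,"dy":0.0018,"dz":0.0185,"yaw":0},{"dx":0,"dy":0,"dz":0,"yaw":0}]'
python3 -m crank '[{"dx":0.0083,"dy":0.0025,"dz":0.0175,"yaw":0},{"dx":0.0103,"dy":0.0031,"dz":0.0163,"yaw":0},{"dx":0.0122,"dy":0.0036,"dz":0.0148,"yaw":0},{"dx":0.0139,"dy":0.0041,"dz":0.013,"yaw":0},{"dx":0,"dy":0,"dz":0,"yaw":0},{"dx":0,"dy":0,"dz":0,"yaw":0}]'
python3 - <<'E'
from h import *
a=save('wrist','w4');b=save('scene','s4')
cv2.imwrite('pics/c4.png',np.vstack([cv2.resize(a,(480,300)),cv2.resize(b[100:300,200:520],(480,300))])[:,:,::-1])
E
```

```text
time_s: 5.68
ee_pos: [643.8, -117.0, 137.6]
ee_rot: [-179.7, -0.0, 106.4]
force: [-8.7, -3.7, 4.6]
gripper_width: 17.8
gripper_force: 15.0
time_s: 6.42
ee_pos: [678.0, -106.6, 190.0]
ee_rot: [-179.7, 0.0, 106.4]
force: [-15.5, -2.7, 16.5]
gripper_width: 17.8
gripper_force: 15.0
```

View pics/c4.png

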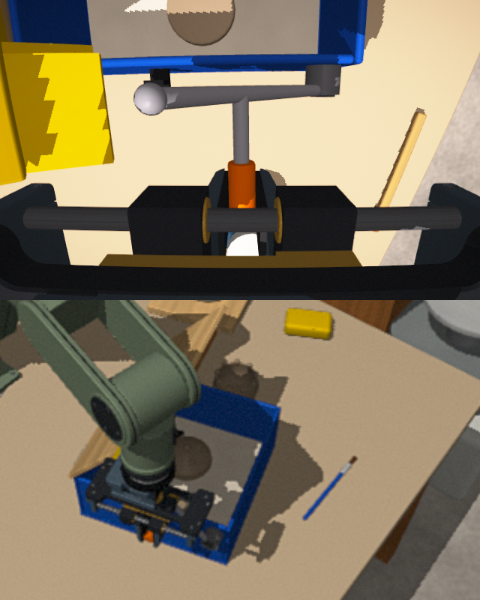

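```bash
cat >> h.py <<'E'
X=np.array([.9583,.2857,0]);Y=np.array([-.2857,.9583,0]);P=np.array([635,-114.5,100])+62*Y+120*X
def rodpt(n,u,v):
    o,d=ray(n,u,v);p=o+d*((P-o)@Y)/(d@Y);q=p-P;return q@X,q[2],np.hypot(q@X,q[2]),np.arctan2(q[2],-q@X)
E
python3 - <<'E'
from h import *
print('tip',rodpt('wrist',200,131),'crank root',rodpt('wrist',320,128))
E
```

```text
tip (np.float64(-119.75662670954453), np.float64(123.3399825164314), np.float64(171.91393465336893), np.float64(0.8001375557741137)) crank root (np.float64(-75.94419202643162), np.float64(103.45024801000545), np.float64(128.33344893627364), np.float64(0.9375405452928474))
```

```bash
cat >> h.py <<'E'
def ang(n,u,v,r=180):
    o,d=ray(n,u,v);o=o-P;o2=np.array([o@X,o[2]]);d2=np.array([d@X,d[2]])
    s=np.roots([d2@d2,2*o2@d2,o2@o2-r*r]);return [(np.arctan2(*(o2+t*d2)[::-1]*np.array([1,-1])).round(3),((o+t*d)@Y).round(1)) for t in s]
E
python3 - <<'E'
from h import *
print('tip',ang('wrist',200,131)); print('root',ang('wrist',320,128,120))
E
```

```text
tip [(np.float64(-0.208), np.float64(-7.5)), (np.float64(0.883), np.float64(0.7))]
root [(np.float64(-0.862), np.float64(-7.9)), (np.float64(0.884), np.float64(-0.4))]
```

The rod stands at 0.88 rad (ball at wrist pixel (200,131), clear of the bracket); release and back off outward.

```bash

python3 -m crank '[{"dx":0,"dy":0,"dz":0,"yaw":0},{"dx":0,"dy":0,"dz":0,"yaw":0},{"dx":0,"dy":0,"dz":0,"yaw":0},{"dx":0,"dy":0,"dz":0,"yaw":0},{"dx":0.009,"dy":-0.03,"dz":0,"yaw":0},{"dx":0.009,"dy":-0.03,"dz":0,"yaw":0},{"dx":0.009,"dy":-0.03,"dz":0,"yaw":0},{"dx":0,"dy":0,"dz":0,"yaw":0}]' 0.5
python3 -m crank '[{"dx":0,"dy":0,"dz":0.07,"yaw":0},{"dx":0,"dy":0,"dz":0.07,"yaw":0},{"dx":0,"dy":0,"dz":0.07,"yaw":0},{"dx":0,"dy":0,"dz":0.04,"yaw":0},{"dx":0,"dy":0,"dz":0,"yaw":0},{"dx":0,"dy":0,"dz":0,"yaw":0}]' 0
python3 - <<'E'
from h import *
a=save('wrist','w5');b=save('scene','s5')
cv2.imwrite('pics/c5.png',np.vstack([cv2.resize(a,(480,300)),cv2.resize(b[100:300,200:520],(480,300))])[:,:,::-1])
E
```

```text
time_s: 7.52
ee_pos: [703.6, -181.1, 184.1]
ee_rot: [-180.0, 0.0, 106.2]
force: [-0.4, -0.4, 0.2]
gripper_width: 45.5
gripper_force: 0.0
time_s: 8.28
ee_pos: [703.0, -177.6, 383.2]
ee_rot: [-179.9, -0.1, 106.4]
force: [0.1, -0.4, -0.4]
gripper_width: 0.4
gripper_force: 0.0
```

View pics/c5.png

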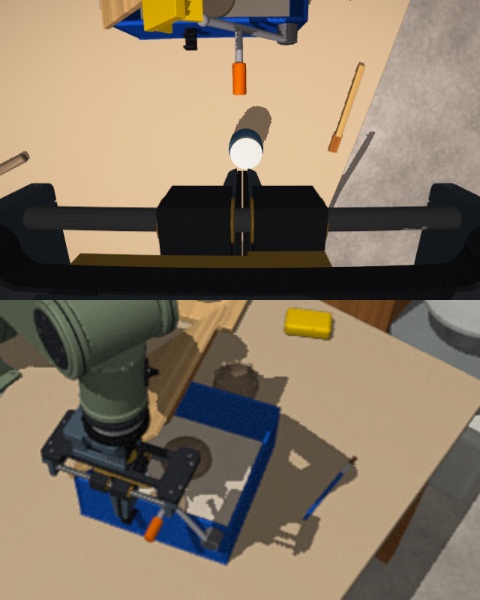

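```bash

python3 -m crank '[{"dx":0,"dy":0,"dz":0.04,"yaw":0},{"dx":-0.0265,"dy":0.049,"dz":0,"yaw":0},{"dx":-0.0265,"dy":0.049,"dz":0,"yaw":0},{"dx":-0.0265,"dy":0.049,"dz":0,"yaw":0},{"dx":-0.0265,"dy":0.049,"dz":0,"yaw":0},{"dx":-0.0265,"dy":0.049,"dz":0,"yaw":0},{"dx":-0.0265,"dy":0.049,"dz":0,"yaw":0},{"dx":0,"dy":0,"dz":0,"yaw":0},{"dx":0,"dy":0,"dz":0,"yaw":0}]' 0
python3 - <<'E'
from h import *
b=save('scene','s6');a=save('wrist','w6')
cv2.imwrite('pics/c6.png',np.vstack([cv2.resize(a,(480,300)),cv2.resize(b[100:300,200:520],(480,300))])[:,:,::-1])
hsv=cv2.cvtColor(b,cv2.COLOR_RGB2HSV);m=cv2.inRange(hsv,(5,150,90),(17,255,255));c=cv2.connectedComponentsWithStats(m)
for i in range(1,c[0]):
    if 25<c[2][i,4]<300: print(c[2][i],c[3][i],ang('scene',*c[3][i],120))
E
```

```text
time_s: 9.5
ee_pos: [576.1, 57.1, 416.0]
ee_rot: [-179.9, 0.0, 106.4]
force: [0.9, -0.0, 0.3]
gripper_width: 0.6
gripper_force: 0.0Traceback (most recent call last):
  File "<stdin>", line 6, in <module>
  File "h.py", line 21, in ang
    s=np.roots([d2@d2,2*o2@d2,o2@o2-r*r]);return [(np.arctan2(*(o2+t*d2)[::-1]*np.array([1,-1])).round(3),((o+t*d)@Y).round(1)) for t in s]
                                                   ~~~~~~~~~~^^^^^^^^^^^^^^^^^^^^^^^^^^^^^^^^^^^
TypeError: ufunc 'arctan2' not supported for the input types, and the inputs could not be safely coerced to any supported types according to the casting rule ''safe''
```

View pics/c6.png

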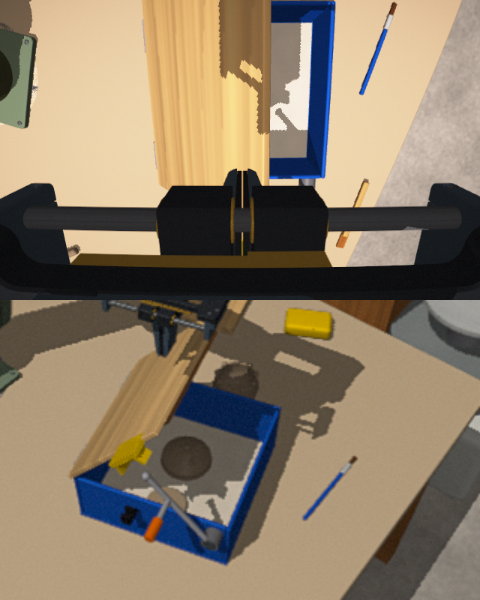

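The rod stands by itself, ball at about scene pixel (299,217), just under/beyond the bracket; fingers are above the lid near its free edge.

```bash

python3 -c "
from h import *
print(rodpt('scene',298.7,216.7),rodpt('top',0,0)[0])"
python3 -m crank '[{"dx":0,"dy":0,"dz":-0.035,"yaw":0},{"dx":0,"dy":0,"dz":-0.035,"yaw":0},{"dx":0,"dy":0,"dz":-0.02,"yaw":0},{"dx":0,"dy":0,"dz":-0.01,"yaw":0},{"dx":0,"dy":0,"dz":-0.01,"yaw":0},{"dx":0,"dy":0,"dz":-0.01,"yaw":0},{"dx":0,"dy":0,"dz":0,"yaw":0}]' 0
```

```text
(np.float64(-111.59928729864632), np.float64(142.27729681478047), np.float64(180.823754287115), np.float64(0.9056533864802263)) -381.16875330127203
time_s: 10.48
ee_pos: [576.0, 57.4, 320.6]
ee_rot: [-180.0, -0.0, 106.4]
force: [-0.4, 0.4, 0.5]
gripper_width: 0.5
gripper_force: 0.0
```

Rod at 0.906 rad, ideal. Lower further, watching force.

```bash

python3 -m crank '[{"dx":0,"dy":0,"dz":-0.008,"yaw":0},{"dx":0,"dy":0,"dz":-0.008,"yaw":0},{"dx":0,"dy":0,"dz":-0.008,"yaw":0},{"dx":0,"dy":0,"dz":0,"yaw":0}]'
python3 -m crank '[{"dx":0,"dy":0,"dz":-0.008,"yaw":0},{"dx":0,"dy":0,"dz":-0.008,"yaw":0},{"dx":0,"dy":0,"dz":0,"yaw":0}]'
python3 -m crank '[{"dx":0,"dy":0,"dz":-0.008,"yaw":0},{"dx":0,"dy":0,"dz":0,"yaw":0}]'
```

```text
time_s: 10.98
ee_pos: [575.7, 57.4, 300.7]
ee_rot: [-179.9, -0.0, 106.4]
force: [0.5, 0.1, 0.2]
gripper_width: 0.4
gripper_force: 0.0
time_s: 11.35
ee_pos: [575.7, 57.4, 287.9]
ee_rot: [-179.9, -0.0, 106.4]
force: [-1.1, 0.1, -0.6]
gripper_width: 0.5
gripper_force: 0.0
time_s: 11.6
ee_pos: [575.8, 57.4, 281.8]
ee_rot: [-179.9, -0.0, 106.4]
force: [-0.2, -0.8, -0.2]
gripper_width: 0.7
gripper_force: 0.0
```

```bash
python3 - <<'E'
from h import *
b=save('scene','s7');a=save('wrist','w7')
cv2.imwrite('pics/c7.png',np.vstack([cv2.resize(a,(480,300)),cv2.resize(b[100:260,240:400],(480,300+180))])[:600,:,::-1])
E
```

```text
(no output)
```

View pics/c7.png

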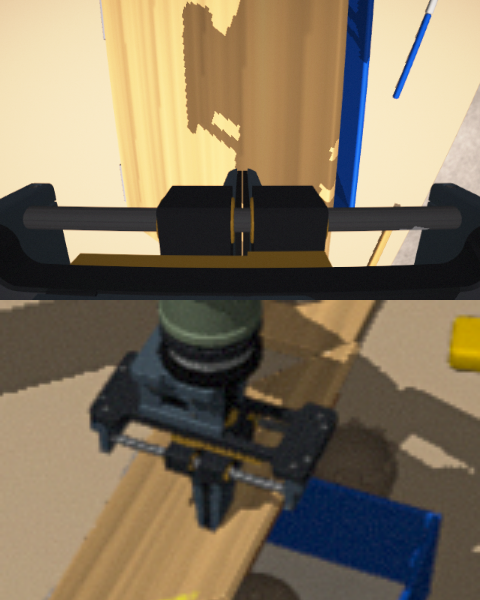

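The lid has been pushed down (its free edge moved from column 268 to 340 in the wrist view; bowl untouched). Continue in small steps until the rod resists.

```bash

python3 -m crank '[{"dx":0,"dy":0,"dz":-0.006,"yaw":0},{"dx":0,"dy":0,"dz":-0.006,"yaw":0},{"dx":0,"dy":0,"dz":0,"yaw":0}]'
python3 -m crank '[{"dx":0,"dy":0,"dz":-0.004,"yaw":0},{"dx":0,"dy":0,"dz":0,"yaw":0}]'
python3 -c "
from h import *
b=save('scene','s8')
for f in ('s6','s7','s8'):
  im=cv2.imread(f'pics/{f}.png');m=cv2.inRange(cv2.cvtColor(im,cv2.COLOR_BGR2HSV),(20,140,90),(34,255,255))[160:260,230:340]
  y,x=np.nonzero(m);print(f,len(x),x.mean()+230,y.mean()+160)
cv2.imwrite('pics/s8c.png',cv2.resize(b[170:270,240:400],(800,500),interpolation=cv2.INTER_CUBIC)[:,:,::-1])
"
```

```text
time_s: 12.08
ee_pos: [575.8, 57.4, 272.2]
ee_rot: [-179.9, -0.0, 106.4]
force: [0.4, -0.5, -1.4]
gripper_width: 0.3
gripper_force: 0.1
time_s: 12.32
ee_pos: [576.0, 57.4, 269.4]
ee_rot: [-180.0, -0.0, 106.4]
force: [0.3, 0.1, 1.3]
gripper_width: 0.3
gripper_force: 0.2
s6 410 286.3536585365854 202.18780487804878
s7 450 294.72 209.08444444444444
s8 437 296.8855835240274 211.98398169336383
```

View pics/s8c.png

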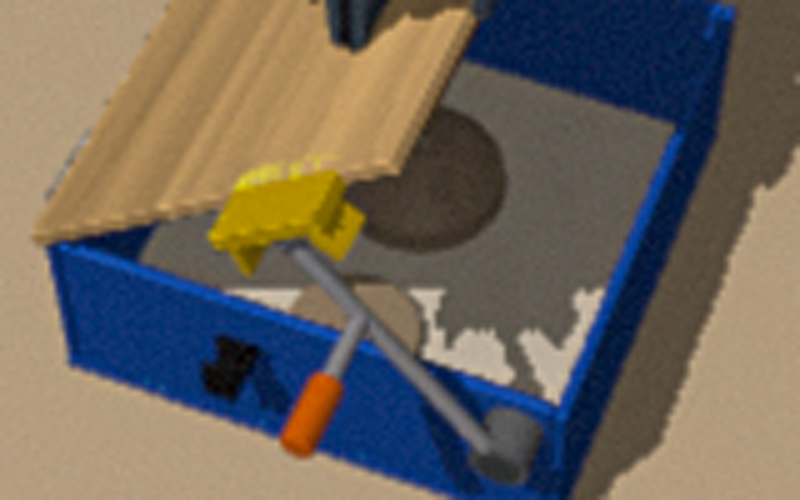

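The ball has entered the bracket (rod vanishes into it at about (290,245) of the crop). Keep pushing gently until the force rises.

```bash
Z='{}'
python3 -m crank '[{"dx":0,"dy":0,"dz":-0.004,"yaw":0},{"dx":0,"dy":0,"dz":0,"yaw":0}]' | grep -E 'pos|force:'
python3 -m crank '[{"dx":0,"dy":0,"dz":-0.004,"yaw":0},{"dx":0,"dy":0,"dz":0,"yaw":0}]' | grep -E 'pos|force:'
python3 -m crank '[{"dx":0,"dy":0,"dz":-0.003,"yaw":0},{"dx":0,"dy":0,"dz":0,"yaw":0}]' | grep -E 'pos|force:'
```

```text
ee_pos: [576.0, 57.4, 266.2]
force: [-0.4, 0.2, 0.8]
gripper_force: 0.3
ee_pos: [576.5, 57.5, 264.8]
force: [-1.0, -0.2, 8.9]
gripper_force: 3.4
ee_pos: [576.7, 57.6, 264.5]
force: [-3.1, 0.1, 15.6]
gripper_force: 7.2
```

The push stops hard at TCP z 264.5, as predicted for home (265). Lift off and check.

```bash

python3 -m crank '[{"dx":0,"dy":0,"dz":0.02,"yaw":0},{"dx":-0.01,"dy":0,"dz":0.06,"yaw":0},{"dx":-0.02,"dy":0,"dz":0.07,"yaw":0},{"dx":-0.03,"dy":0,"dz":0.07,"yaw":0},{"dx":-0.05,"dy":0,"dz":0.03,"yaw":0},{"dx":0,"dy":0,"dz":0,"yaw":0},{"dx":0,"dy":0,"dz":0,"yaw":0}]'
python3 -c "
from h import *
b=save('scene','s9')
im=cv2.imread('pics/s9.png');hsv=cv2.cvtColor(im,cv2.COLOR_BGR2HSV);m=cv2.inRange(hsv,(20,140,90),(34,255,255))[160:260,230:340]
y,x=np.nonzero(m);print(len(x),x.mean()+230,y.mean()+160)
cv2.imwrite('pics/s9c.png',cv2.resize(b[120:270,240:400],(640,600),interpolation=cv2.INTER_CUBIC)[:,:,::-1])
# predicted home ball position + projected pixel, lid free-edge right corner
c=eyes.calibration('scene');T=np.linalg.inv(np.array(c['world_from_camera']))
def proj(p):
    return cv2.projectPoints(np.array([p],float),cv2.Rodrigues(T[:3,:3])[0],T[:3,3],np.array(c['camera_matrix']),np.array([c['k1'],0,0,0.]))[0].ravel()
t=P+180*np.array([0,0,np.sin(.905)])-180*np.cos(.905)*X
print('ball px',proj(t))
"
```

```text
time_s: 14.0
ee_pos: [488.4, 57.4, 459.9]
ee_rot: [-179.9, -0.0, 106.4]
force: [0.7, -0.3, 0.3]
gripper_width: 0.5
gripper_force: 0.0
399 297.6842105263158 213.62907268170426
ball px [298.87254512 216.93024047]
```

View pics/s9c.png

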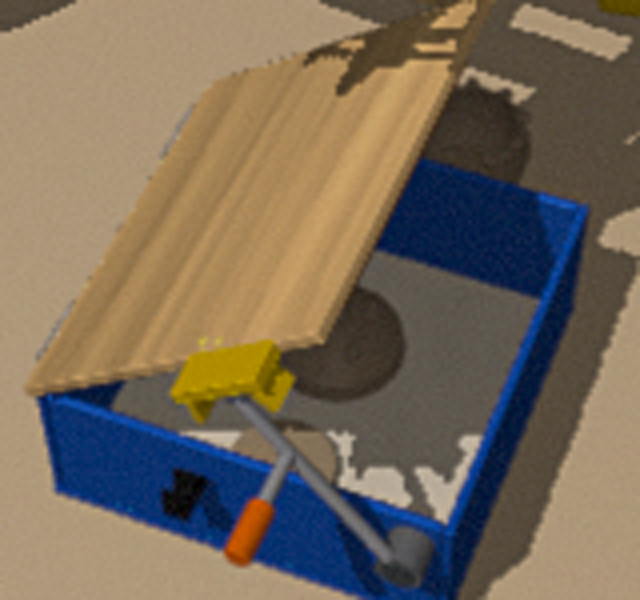

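The rod runs into the middle of the bracket (at (240,400) in the crop), the lid rests on it, the bowl stands where it was, and the robot is clear.

```bash
python3 -c "
from workcell import ticket;print(ticket.job_done())"
```

```text
the job is handed in; nothing more can be done
None
```

The job is handed in at about 14 s: the rod's ball tip looks fully home in the slot (the push stopped hard where predicted), the lid rests on the rod, the bowl looks undisturbed and the arm is clear; no verdict was returned.

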